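# Snap the test coupler onto the tilted nipple and hold it pressed

## Task

The test coupler has toppled over: first stand it upright on its open mouth on the bench and let go of it. Then take it by its neck, press it squarely onto the tilted nipple of the test block until it snaps over the round head, and push on so that the sprung nipple goes well in, past half of its travel; finish while still gripping the coupler and holding the nipple pressed in like that. Leave the two brass fittings and the roll of tape where they are.

Things in the scene. Friction and masses are not known exactly. Their poses are not given: they have to be found in the camera images.
- coupler: the coupler, 95 mm long, about 0.24 kg: a heavy bright steel sleeve, 40 mm in diameter, 45 mm long, with an open mouth, and behind it a plain black round neck, 28 mm in diameter, from z = 45 to 95 mm. Origin at the centre of the mouth's rim, z along its axis from mouth to neck. It starts lying level on the sleeve, axis 20 mm above the bench, neck pointing roughly to +y
- coupler_seat (a point): point on the coupler's axis at z = 20.8 mm: the head's centre lies here when snapped in and home; axes as the coupler. The mouth is a cone 30 mm wide at the rim, narrowing to a 19 mm bore at z = 7 mm. Four sprung lock balls at z = 14 mm leave 12 mm between them and snap over the 16 mm head with about 8 N (6 to 10 N). The bore ends in a flat at z = 28.8 mm
- coupler_neck (a point): point on the coupler's axis at z = 66 mm, in the neck; axes as the coupler. With the tool along the axis and the TCP here, the fingertips just clear the sleeve's shoulder at z = 45 mm, which is 6 mm wide and can be pushed on. The centre of mass is near z = 27 mm, so the coupler hangs mouth down when pinched by the neck
- test_block: the fixed test block: a dark steel foot plate 120 x 90 x 10 mm carrying an aluminium port block about 75 mm high whose top face leans 30 degrees from level, towards the block's own -x (roughly the robot). Origin under the plate's centre, z up
- nipple_head (a point): centre of the nipple's round steel head, a 16 mm ball on a 10 mm stem, about 97 mm above the bench. Its z points out of the block along the nipple's axis, 30 degrees from vertical; the coupler's z must point the same way. Out, it stands 30 mm from the brass collar (17 mm wide at its top, 26 mm below); it moves in with the nipple
- nipple (a joint): how far the nipple is pressed into the block along its axis, m: 0 = out (start), 0.009 = stop; half is 0.0045. It needs 9 N to start moving and 15 N at the stop, and springs back out when released
- brass_fitting_a: bystander: brass hexagon fitting standing on end, 27 x 31 x 44 mm, origin under its centre
- brass_fitting_b: bystander: brass hexagon fitting standing on end, 27 x 31 x 44 mm, origin under its centre
- tape_roll: bystander: roll of black tape lying flat, 62 mm in diameter, 19 mm high, origin under its centre

How it is judged:
By the outcome, as a careful person would: the job done as asked, in the order asked, and still so for the second after the job is handed in, while the arm keeps its last pose, push and grip.
It also fails if it takes over 72 s, if anything falls off the work surface, if the arm or the gripper's body presses on something with over 40 N, if the wrist force passes 120 N, or if a joint passes its speed limit or range.

## Robot

A 6-joint arm with a two-finger parallel gripper is mounted at the origin on a cart in front of the work surface, level with it; the furniture and walls round the work are solid. World frame = base frame: x ahead of the robot, y to its left, z up, the work surface at z = 0. Lengths are in m, angles in rad, forces in N, time in s.
With the tool pointing down it reaches from about 0.35 to 0.975 m from the base axis. Payload 4.9 kg.
Tool frame: the origin (TCP) lies between the finger pads, 19 mm behind the fingertips; this is the grasp point; z points along the fingers, y is the line along which they close (so a half turn about z gives the same grasp; the last joint's range is limited). The gripper opens to 85 mm and grips with 20 to 120 N. Pads are 22 mm wide; open, the fingers measure 114 mm over their backs; the gripper's body (76 mm by 85 mm) begins 54 mm behind the grasp point. The pads swing forward as they close: fully open they stand 13 mm farther back than shut.
Start: joints at [-1.223, 0.053, 1.613, -0, 1.476, -0.119], TCP at [0.281, -0.558, 0.25] pointing down, gripper open.
Joint ranges: [-3.01, 3.01], [-1.01, 2.22], [0.06, 2.58], [-1.02, 4.17], [0.09, 2.62], [-3.14, 3.14]. Speed limits (rad/s): [2.57, 2.57, 3.14, 3.14, 3.14, 3.14].

## Interface

Orientations are given as a rotation vector (axis times angle).
In Python, from station import ctrl gives the robot as it stands.
- The arm moves only by the shell command python3 -m jog FILE [FORCE], which reads ROWS from the file FILE. ROWS is a JSON list that holds a single list of rows (three levels of brackets), with 1 to 20 rows, each of 7 numbers: the finger opening in m, then dx, dy, dz in units of 5 mm, then a rotation vector rx, ry, rz in units of 0.05 rad; each row is the pose to reach, as a shift and turn from the pose commanded when the command began, along the tool's axes at that moment; what a row does not reach only later rows make up. A row lasts 1/12 s, in which the tool goes at most 0.0417 m and 0.125 rad, less where a joint would pass 70% of its speed; a pose out of reach is approached as far as the arm can. The fingers move at their own pace and stop on an object; FORCE is the grip in N (left out, the last holds). Time passes only in rows, so rows that do not move let the fingers close. It prints the time, the measured TCP pose, the force, the opening and the grip force at its end. Input that does not fit is refused with a message, and nothing moves.
- ctrl.get_obs(): the state, without advancing time (a new reading comes with each control period).
- ctrl.get_image(name): name is "scene" or "top"; returns the picture (400x640x3 uint8, red, green, blue); there is no depth.
- ctrl.camera_params(name): a dict with "fx", "fy", "cx", "cy" (pixels), "k1" (the pictures are not rectified: a ray, as slopes to the right and down, at radius r is drawn at 1 + k1 r^2 times it, then the intrinsics apply), "T" (4x4, takes a point from camera to world coordinates). Camera axes: x right, y down, z forward; pixel columns grow to the right and rows downward; lengths in m; the calibration is good to about 2 mm. A picture is of the moment at which its call begins. camera_params takes no time and is no camera call.
- ctrl.finish_job(): hands the job in; it is judged then, once.
Trained networks look in the newest picture that a camera, given by its name, has taken for a name from the list of things; names that differ only in an ending like _2 or _b are one class to them, and where a whole thing is asked for, a point or a joint stands for the part that bears it (a point fixed in the world has none). Each returns a list of dicts, best first, with "p" (0 to 1); they miss things now and then, are a little off and sometimes report something else, mostly with a low value. They report only what shows in the picture. A call takes as long as a camera call.
- ctrl.find_in(camera, thing): "extent" ([left, top, right, bottom] in pixels, round what is visible of it).
- ctrl.cut_out(camera, thing): "mask" (400x640 bool, what is visible of it) and "extent" ([left, top, right, bottom] in pixels, round what is visible of it).
- ctrl.tip_of(camera, thing): "xy" ([column, row] in pixels: a listed point, or the origin of a listed thing).
The state is a dict: "t": time; "q": joint angles; "dq": joint speeds; "effort": joint torques, N m; "tool_pos": TCP position; "tool_rot": TCP orientation; "contact_force": force on the tool from outside, world axes, zero at the start; "wrist_torque": the same for the moment, N m; "opening": finger opening in m; "grip_force": force on a finger pad.
Only numpy, scipy, OpenCV 4.12 (cv2) and the standard library are available. Lean on these libraries where they do the work, as an engineer would, in place of code of your own. Each camera call takes 0.05 s, during which the arm holds its last target. There are 200 camera calls.

## Working session

There is one attempt and no reset: what is moved stays moved. The work goes in short steps, Python scripts to look and compute and a shell command to move; the robot and the scene stay as the last step left them, time stands still between calls to the robot, and variables do not carry over. Pictures are saved under pics/ and viewed, at most 10 in all, crops included, and the job is handed in when it is done.

```bash
mkdir -p pics
cat > h.py <<'E'
import numpy as np,cv2
from station import ctrl
from scipy.spatial.transform import Rotation as R
def ray(cam,xy):
    p=ctrl.camera_params(cam); d=np.array([(xy[0]-p['cx'])/p['fx'],(xy[1]-p['cy'])/p['fy']])
    u=d.copy()
    for _ in range(20): u=d/(1+p['k1']*(u@u))
    T=np.array(p['T']); v=T[:3,:3]@np.r_[u,1]; return T[:3,3],v/np.linalg.norm(v)
def atz(cam,xy,z):
    o,v=ray(cam,xy); return o+v*(z-o[2])/v[2]
def tri(a,b):
    (o1,v1),(o2,v2)=ray('scene',a),ray('top',b)
    A=np.c_[v1,-v2]; s=np.linalg.lstsq(A,o2-o1,rcond=None)[0]
    p,q=o1+s[0]*v1,o2+s[1]*v2; return (p+q)/2,np.linalg.norm(p-q)
def proj(cam,P):
    p=ctrl.camera_params(cam);T=np.array(p['T']);c=T[:3,:3].T@(np.array(P)-T[:3,3]);u=c[:2]/c[2];u=u*(1+p['k1']*(u@u));return np.array([u[0]*p['fx']+p['cx'],u[1]*p['fy']+p['cy']])
E
python3 - <<'E'
from h import *
np.set_printoptions(precision=4,suppress=True)
for c in ['scene','top']:
    cv2.imwrite(f'pics/{c}0.png',ctrl.get_image(c)[:,:,::-1])
    print(c,np.array(ctrl.camera_params(c)['T'])[:3])
    for t in ['coupler','coupler_seat','coupler_neck','nipple_head','test_block','brass_fitting_a','tape_roll']:
        print(t,[(np.round(r['xy'],1),round(r['p'],2)) for r in ctrl.tip_of(c,t)][:4])
o=ctrl.get_obs();print(o['t'],o['tool_pos'],o['tool_rot'],o['contact_force'],o['opening'])
E
```

```text
scene [[ 0.6385 -0.4105  0.651  -0.1177]
 [-0.7696 -0.3374  0.542  -0.598 ]
 [-0.0028 -0.8471 -0.5314  0.6088]]
coupler [(array([273.8, 211.8]), 0.88)]
coupler_seat [(array([266.3, 209.4]), 0.7)]
coupler_neck [(array([356.5, 189.2]), 0.65), (array([251.2, 202.8]), 0.55)]
nipple_head [(array([357.2, 190.9]), 0.59)]
test_block [(array([361.6, 215.6]), 0.71), (array([439.1, 249.7]), 0.68), (array([263.7, 210.4]), 0.21)]
brass_fitting_a [(array([437.5, 248.1]), 0.71), (array([367.1, 275.4]), 0.56)]
tape_roll [(array([439.5, 253.4]), 0.61), (array([281.6, 248.2]), 0.56)]
top [[-0.0239 -0.9968  0.0768  0.4266]
 [-0.9997  0.0237 -0.0039 -0.08  ]
 [ 0.0021 -0.0769 -0.997   1.1269]]
coupler [(array([265.1, 210.9]), 0.58)]
coupler_seat [(array([254.4, 210. ]), 0.93), (array([301.4, 238.9]), 0.55)]
coupler_neck [(array([237. , 213.9]), 0.68)]
nipple_head [(array([337.4, 154.3]), 0.48)]
test_block [(array([327.3, 148.8]), 0.91)]
brass_fitting_a [(array([418.5, 148.5]), 0.53), (array([387. , 212.7]), 0.48)]
tape_roll [(array([301.1, 238.7]), 0.91)]
0.8 [ 0.2813 -0.5581  0.25  ] [-3.0564 -0.7266 -0.    ] [-0.0775  0.0346  0.3289] 0.0854636789536576
```

View pics/scene0.png

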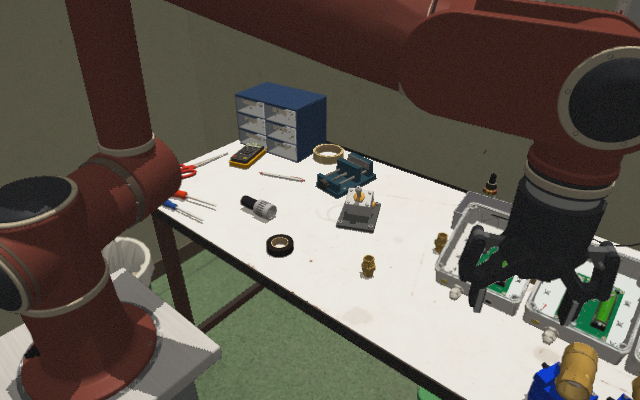

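View pics/top0.png

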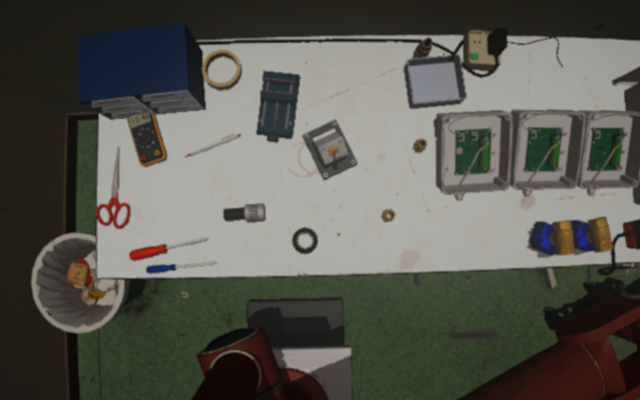

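The scene view shows the coupler at about (258,207), mouth to the right, and the block at (358,210) with its nipple near (358,190). The top view shows the coupler spanning columns 223–265 at row 212, the block at (331,149), the fittings at (419,146) and (388,215), and the tape at (305,240).

Run:
```python
from h import *
np.set_printoptions(precision=4,suppress=True)
for a,b,n in [((273.8,211.8),(265.1,210.9),'mouth'),((266.3,209.4),(254.4,210),'seat'),((251.2,202.8),(237,213.9),'neck'),((357.2,190.9),(337.4,154.3),'head')]:
    print(n,*tri(a,b),atz('top',b,.097 if n=='head' else .02),atz('scene',a,.097 if n=='head' else .02))
for c in ['scene','top']:
    im=ctrl.get_image(c); 
    for t in ['coupler','test_block','nipple_head']:
        for r in ctrl.cut_out(c,t)[:2]:
            m=r['mask'].astype(np.uint8); ys,xs=np.nonzero(m)
            rr=cv2.minAreaRect(np.c_[xs,ys].astype(np.float32)); print(c,t,round(r['p'],2),r['extent'],m.sum(),rr)
    x,y=(225,150) if c=='scene' else (210,110)
    cv2.imwrite(f'pics/{c}1.png',cv2.resize(im[y:y+115,x:x+160,::-1],None,fx=5,fy=5,interpolation=cv2.INTER_CUBIC))
```

```text
mouth [0.4734 0.0313 0.0223] 0.004653731181722149 [0.4719 0.0332 0.02  ] [0.4773 0.032  0.02  ]
seat [0.4755 0.0578 0.0169] 0.002219642642104838 [0.4745 0.0582 0.02  ] [0.473  0.0534 0.02  ]
neck [0.466  0.0985 0.024 ] 0.0006486800248705426 [0.4664 0.099  0.02  ] [0.4698 0.1036 0.02  ]
head [ 0.5883 -0.1334  0.0914] 0.003257156034707292 [ 0.5885 -0.1343  0.097 ] [ 0.5794 -0.1374  0.097 ]
scene coupler 0.94 [242.4, 196.1, 276.4, 220.5] 552 ((257.67242431640625, 207.0689697265625), (38.067543029785156, 17.826751708984375), 21.801406860351562)
scene coupler 0.18 [336.3, 185.7, 381.7, 231.8] 1433 ((359.0882568359375, 209.64706420898438), (38.32062911987305, 44.38401794433594), 14.03624439239502)
scene test_block 0.85 [336.9, 186.3, 382.6, 234.5] 1452 ((359.35894775390625, 209.529052734375), (38.198486328125, 45.284210205078125), 14.931418418884277)
scene nipple_head 0.38 [355.6, 184.2, 363.0, 197.8] 61 ((358.0, 191.5), (11.0, 6.0), 90.0)
top coupler 0.62 [224.8, 203.3, 265.9, 222.2] 602 ((244.0, 212.5), (17.0, 42.0), 90.0)
top test_block 0.76 [302.3, 120.9, 357.4, 177.2] 1867 ((329.800048828125, 149.60000610351562), (50.98234939575195, 37.565940856933594), 63.43495178222656)
```

View pics/scene1.png

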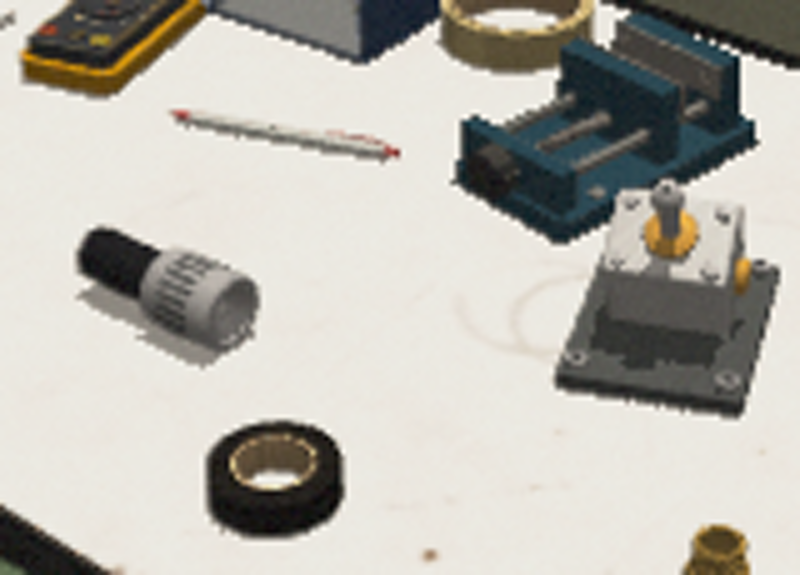

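View pics/top1.png

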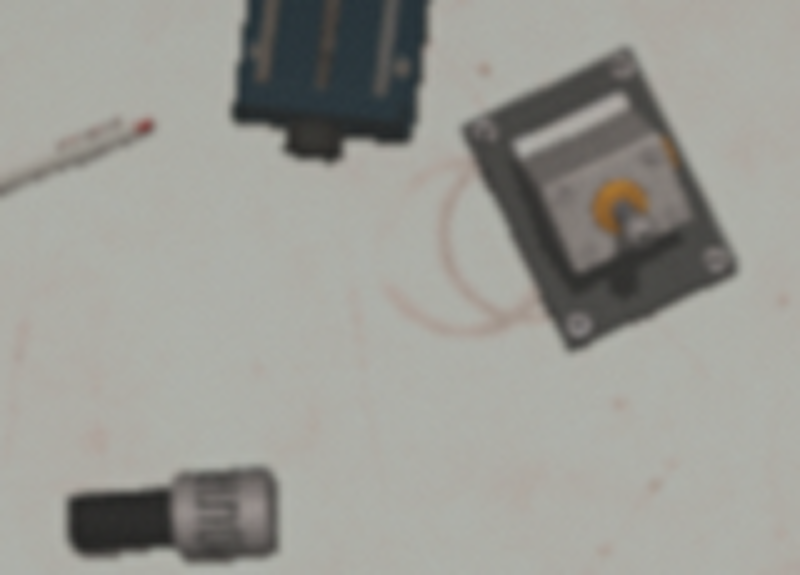

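```bash
cat >> h.py <<'E'
def S(x,y): return (x/5+225,y/5+150)
def Tp(x,y): return (x/5+210,y/5+110)
E
python3 - <<'E'
from h import *
from scipy.optimize import least_squares
np.set_printoptions(precision=4,suppress=True)
c=np.array([atz('top',Tp(*p),.01) for p in [(627,48),(465,128),(573,348),(737,268)]])
sc=[S(*p) for p in [(557,380),(742,412),(778,268)]]
print('sides',[np.linalg.norm(c[i]-c[(i+1)%4]) for i in range(4)],'centre',c.mean(0)); d=(c[0]+c[1]-c[2]-c[3])[:2];print('yaw x',np.degrees(np.arctan2(d[1],d[0])))
print('scene corners',[atz('scene',p,.01) for p in sc], c)
print('head tri',*tri(S(666,192),(337,155.5)), atz('top',(337,155.5),.1),atz('scene',S(666,192),.097))
a=[('top',Tp(72,522),.95),('top',Tp(172,519),.45),('scene',S(233,312),0),]
# coupler silhouette in top: sleeve centre, neck centre
print('neck mid',atz('top',Tp(121,523),.02),'sleeve mid',atz('top',Tp(224,514),.02))
print('scene mouth centre',atz('scene',S(234,310),.02),'neck end',atz('scene',S(97,255),.02))
m={}
for cam in ['top','scene']:
    ctrl.get_image(cam); m[cam]=ctrl.cut_out(cam,'coupler')[0]['mask']
# fit pose of 2 cylinders to masks (sampled hull, IoU)
from itertools import product
def hull(cam,x,y,yaw):
    u=np.array([-np.sin(yaw),np.cos(yaw),0]);s=np.array([np.cos(yaw),np.sin(yaw),0]);z=np.array([0,0,1.])
    im=np.zeros((400*4,640*4),np.uint8)
    for z0,z1,r in [(0,.045,.02),(.045,.095,.014)]:
        P=[proj(cam,np.array([x,y,.02])+u*a+r*(s*np.cos(t)+z*np.sin(t))) for a in(z0,z1) for t in np.linspace(0,6.28,24)]
        cv2.fillConvexPoly(im,cv2.convexHull((np.array(P,np.float32)*4+2).round().astype(np.int32)),1)
    return cv2.resize(im.astype(np.float32),(640,400),interpolation=cv2.INTER_AREA)
def cost(v,cams): return sum(np.abs(hull(k,v[0]/100,v[1]/100,v[2]/10)-m[k]).sum() for k in cams)
from scipy.optimize import minimize
for cams in (['top'],['scene'],['top','scene']):
    r=minimize(cost,[47.2,3.2,1.],args=(cams,),method='Nelder-Mead',options=dict(initial_simplex=[[47.2,3.2,.8],[48,3.2,.8],[47.2,4,.8],[47.2,3.2,2]]));print(cams,r.x/[100,100,10],r.fun)
print(ctrl.get_obs()['t'])
E
```

```text
sides [np.float64(0.08638292278937033), np.float64(0.11685426588692527), np.float64(0.08646020342769907), np.float64(0.1177566704992766)] centre [ 0.6141 -0.1219  0.01  ]
yaw x 24.586289443315554
scene corners [array([ 0.5384, -0.1118,  0.01  ]), array([ 0.5726, -0.1924,  0.01  ]), array([ 0.6852, -0.1401,  0.01  ])] [[ 0.6859 -0.1366  0.01  ]
 [ 0.649  -0.0585  0.01  ]
 [ 0.5427 -0.1071  0.01  ]
 [ 0.5789 -0.1856  0.01  ]]
head tri [ 0.5861 -0.1341  0.099 ] 0.0019487779335016747 [ 0.5854 -0.1332  0.1   ] [ 0.5897 -0.1328  0.097 ]
neck mid [0.4649 0.1056 0.02  ] sleeve mid [0.468  0.0573 0.02  ]
scene mouth centre [0.4736 0.0352 0.02  ] neck end [0.4646 0.1229 0.02  ]Traceback (most recent call last):
  File "<stdin>", line 28, in <module>
    res = _minimize_neldermead(fun, x0, args, callback, bounds=bounds,
                               **options)
    fxr = func(xr)
    fx = function(np.copy(x), *(wrapper_args + args))
  File "<stdin>", line 25, in cost
  File "<stdin>", line 25, in <genexpr>
  File "<stdin>", line 22, in hull
  File "h.py", line 16, in proj
    p=ctrl.camera_params(cam);T=np.array(p['T']);c=T[:3,:3].T@(np.array(P)-T[:3,3]);u=c[:2]/c[2];u=u*(1+p['k1']*(u@u));return np.array([u[0]*p['fx']+p['cx'],u[1]*p['fy']+p['cy']])
ValueError: time passes only in moves, steps and waits
```

```bash
cat >> h.py <<'E'
def delta(P,z,y):
    """shift/turn from the present pose to TCP P, tool z along z, closing line along +-y"""
    o=ctrl.get_obs(); R0=R.from_rotvec(o['tool_rot']); z=np.array(z,float);z/=np.linalg.norm(z)
    best=None
    for s in (1,-1):
        yy=s*np.array(y,float); yy-=z*(yy@z); yy/=np.linalg.norm(yy)
        rv=(R0.inv()*R.from_matrix(np.c_[np.cross(yy,z),yy,z])).as_rotvec()
        if best is None or np.linalg.norm(rv)<np.linalg.norm(best): best=rv
    sh=R0.inv().apply(np.array(P)-o['tool_pos'])
    print('shift',np.round(sh,4),'turn',np.round(best,4),'dist',round(np.linalg.norm(sh),3),'ang',round(np.linalg.norm(best),3)); return sh,best
E
python3 - <<'E'
from h import *
o=ctrl.get_obs();print(o['t'],o['q'])
ax=np.array([-.08,.997,0]);y=np.array([.997,.08,0])
z=-ax*.707+np.array([0,0,-.707]); P=np.array([.4655,.106,.025])
delta(P-.11*z,z,y)
E
```

```text
1.4 [-1.22298526e+00  5.27164689e-02  1.61288788e+00 -1.59955918e-05
  1.47600026e+00 -1.19001295e-01]
shift [ 0.4927 -0.5822  0.1472] turn [-0.4639 -0.6897 -1.1196] dist 0.777 ang 1.394
```

Careful with the scale: shifts go in units of 5 mm and turns go in units of 0.05 rad. That gives: -0.5822 m is -116.44, 0.4927 m is 98.54, -1.1196 rad is -22.392.

```bash
echo '[[[0.085,98.54,-116.44,29.44,0,0,-10],[0.085,98.54,-116.44,29.44,0,0,-10],[0.085,98.54,-116.44,29.44,0,0,-10],[0.085,98.54,-116.44,29.44,0,0,-10],[0.085,98.54,-116.44,29.44,0,0,-10],[0.085,98.54,-116.44,29.44,-9.278,-13.794,-22.392],[0.085,98.54,-116.44,29.44,-9.278,-13.794,-22.392],[0.085,98.54,-116.44,29.44,-9.278,-13.794,-22.392],[0.085,98.54,-116.44,29.44,-9.278,-13.794,-22.392],[0.085,98.54,-116.44,29.44,-9.278,-13.794,-22.392],[0.085,98.54,-116.44,29.44,-9.278,-13.794,-22.392],[0.085,98.54,-116.44,29.44,-9.278,-13.794,-22.392],[0.085,98.54,-116.44,29.44,-9.278,-13.794,-22.392],[0.085,98.54,-116.44,29.44,-9.278,-13.794,-22.392],[0.085,98.54,-116.44,29.44,-9.278,-13.794,-22.392],[0.085,98.54,-116.44,29.44,-9.278,-13.794,-22.392],[0.085,98.54,-116.44,29.44,-9.278,-13.794,-22.392],[0.085,98.54,-116.44,29.44,-9.278,-13.794,-22.392],[0.085,98.54,-116.44,29.44,-9.278,-13.794,-22.392],[0.085,98.54,-116.44,29.44,-9.278,-13.794,-22.392]]]' > m.json && python3 -m jog m.json 60
python3 - <<'E'
from h import *
o=ctrl.get_obs();print(o['t'],o['q'])
ax=np.array([-.08,.997,0]);y=np.array([.997,.08,0])
z=-ax*.707+np.array([0,0,-.707]); P=np.array([.4655,.106,.025])
delta(P-.11*z,z,y)
E
```

```text
t: 3.07
tool_pos: [0.4605, 0.1883, 0.1013]
tool_rot: [1.675, 1.824, -0.692]
contact_force: [0.9, -0.8, 0.6]
opening: 0.0851
grip_force: 0.0
3.0667 [ 0.56763011  0.19154517  1.86735672 -0.6761125   1.5280004   0.67105573]
shift [-0.0043 -0.0016  0.0022] turn [ 0.0034 -0.0019  0.0037] dist 0.005 ang 0.005
```

```bash
echo '[[[0.07,0,0,6,0,0,0],[0.06,0,0,12,0,0,0],[0.06,0,0,16,0,0,0],[0.06,0,0,20,0,0,0],[0.06,0,0,22,0,0,0],[0.06,0,0,22,0,0,0]]]' > m.json && python3 -m jog m.json
python3 - <<'E'
from h import *
for c,(x,y) in dict(scene=(210,140),top=(190,170)).items():
    im=ctrl.get_image(c); cv2.imwrite(f'pics/{c}2.png',cv2.resize(im[y:y+90,x:x+100,::-1],None,fx=4,fy=4,interpolation=cv2.INTER_CUBIC))
a,b=[cv2.imread(f'pics/{c}2.png') for c in('scene','top')];cv2.imwrite('pics/m2.png',np.hstack([a,b]))
E
```

```text
t: 3.57
tool_pos: [0.464, 0.1042, 0.0235]
tool_rot: [1.68, 1.819, -0.701]
contact_force: [-1.2, -0.2, -0.6]
opening: 0.0601
grip_force: 0.0
```

View pics/m2.png

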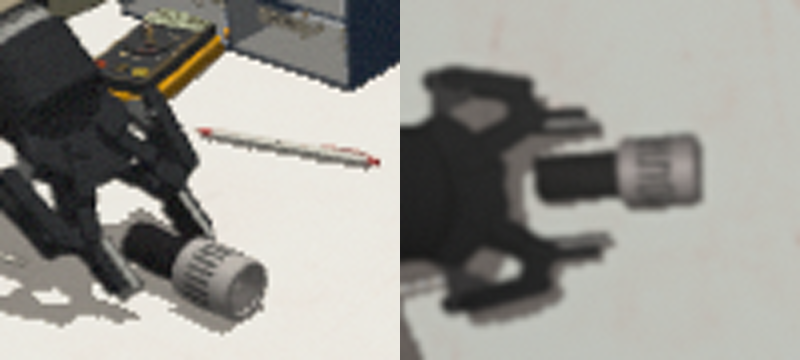

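The picture shows the neck lying between the fingers, near their midline (rows 122–243, neck at 177 in the right half). Next I close the fingers.

Converted, -0.0018 m is -0.36.

```bash
echo '[[[0.03,-0.36,0,-0.36,0,0,0],[0.02,-0.36,0,-0.36,0,0,0],[0.02,-0.36,0,-0.36,0,0,0],[0.02,-0.36,0,-0.36,0,0,0],[0.02,-0.36,0,-0.36,0,0,0],[0.02,-0.36,0,-0.36,0,0,0],[0.02,-0.36,0,-0.36,0,0,0],[0.02,-0.36,0,-0.36,0,0,0],[0.02,-0.36,0,-0.36,0,0,0]]]' > m.json && python3 -m jog m.json 80
```

```text
t: 4.42
tool_pos: [0.4666, 0.1069, 0.029]
tool_rot: [1.679, 1.818, -0.692]
contact_force: [-1.3, 3.7, 6.8]
opening: 0.0255
grip_force: 78.4
```

```bash
echo '[[[0.02,-3,0,-3,0,0,0],[0.02,-6,0,-6,0,0,0],[0.02,-10,0,-10,0,0,0],[0.02,-12.8,0,-12.8,0,2,0],[0.02,-12.8,0,-12.8,0,4.4,0],[0.02,-12.8,0,-12.8,0,6.8,0],[0.02,-12.8,0,-12.8,0,9.2,0],[0.02,-12.8,0,-12.8,0,11.6,0],[0.02,-12.8,0,-12.8,0,14,0],[0.02,-12.8,0,-12.8,0,16.4,0],[0.02,-12.8,0,-12.8,0,18.8,0],[0.02,-12.8,0,-12.8,0,21.2,0],[0.02,-12.8,0,-12.8,0,23.6,0],[0.02,-12.8,0,-12.8,0,26,0],[0.02,-12.8,0,-12.8,0,28.4,0],[0.02,-12.8,0,-12.8,0,30,0],[0.02,-12.8,0,-12.8,0,31.42,0],[0.02,-12.8,0,-12.8,0,31.42,0],[0.02,-12.8,0,-12.8,0,31.42,0]]]' > m.json && python3 -m jog m.json
python3 - <<'E'
from h import *
o=ctrl.get_obs();print(o['q'],R.from_rotvec(o['tool_rot']).as_matrix().round(3))
for c,(x,y) in dict(scene=(210,120),top=(190,150)).items():
    im=ctrl.get_image(c); cv2.imwrite(f'pics/{c}3.png',cv2.resize(im[y:y+120,x:x+120,::-1],None,fx=3.3,fy=3.3,interpolation=cv2.INTER_CUBIC))
a,b=[cv2.imread(f'pics/{c}3.png') for c in('scene','top')];cv2.imwrite('pics/m3.png',np.hstack([a,b]))
E
```

```text
t: 6.0
tool_pos: [0.4647, 0.1056, 0.1167]
tool_rot: [-1.681, -1.817, -0.692]
contact_force: [0.1, -0.3, -2.6]
opening: 0.0251
grip_force: 79.0
[-0.31433922 -0.04522892  2.0882007   0.71238223  1.49144293 -0.59803429] [[-0.054  0.997 -0.058]
 [ 0.706  0.079  0.704]
 [ 0.706 -0.003 -0.708]]
```

View pics/m3.png

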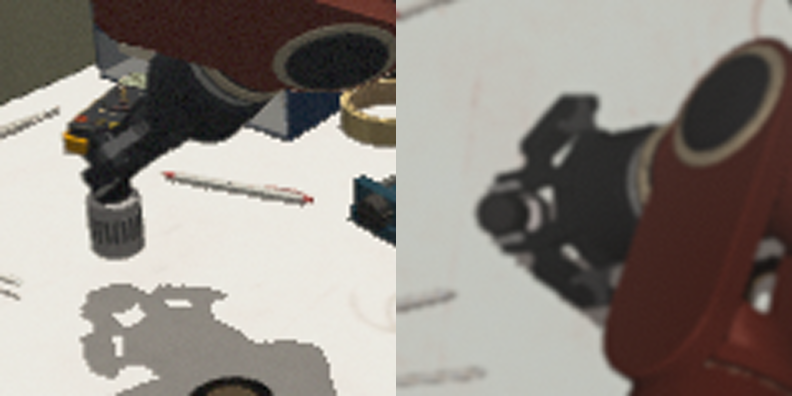

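The coupler hangs upright in the grip, mouth down (sleeve at about (117,225) in the left half). Now I lower it.

```bash
echo '[[[0.02,-2,0,2,0,0,0],[0.02,-4,0,4,0,0,0],[0.02,-5.4,0,5.4,0,0,0],[0.02,-5.4,0,5.4,0,0,0]]]' > m.json && python3 -m jog m.json; echo '[[[0.02,-0.4,0,0.4,0,0,0],[0.02,-0.4,0,0.4,0,0,0]]]' > m.json && python3 -m jog m.json; echo '[[[0.02,-0.3,0,0.3,0,0,0],[0.02,-0.3,0,0.3,0,0,0]]]' > m.json && python3 -m jog m.json
```

```text
t: 6.43
tool_pos: [0.4641, 0.1069, 0.0783]
tool_rot: [-1.678, -1.819, -0.692]
contact_force: [0.4, 0.3, -2.6]
opening: 0.0253
grip_force: 79.1
t: 6.6
tool_pos: [0.4656, 0.1062, 0.0774]
tool_rot: [-1.679, -1.82, -0.696]
contact_force: [-0.4, 0.3, -2.7]
opening: 0.0255
grip_force: 79.1
t: 6.77
tool_pos: [0.4658, 0.1059, 0.0753]
tool_rot: [-1.679, -1.82, -0.696]
contact_force: [0.0, 0.6, -2.2]
opening: 0.0254
grip_force: 79.1
```

```bash
echo '[[[0.02,-0.3,0,0.3,0,0,0],[0.02,-0.3,0,0.3,0,0,0]]]' > m.json && python3 -m jog m.json; echo '[[[0.02,-0.24,0,0.24,0,0,0],[0.02,-0.24,0,0.24,0,0,0]]]' > m.json && python3 -m jog m.json;  echo '[[[0.02,-0.2,0,0.2,0,0,0],[0.02,-0.2,0,0.2,0,0,0]]]' > m.json && python3 -m jog m.json
```

```text
t: 6.93
tool_pos: [0.4655, 0.1059, 0.0728]
tool_rot: [-1.679, -1.819, -0.696]
contact_force: [0.3, -0.6, -3.4]
opening: 0.0256
grip_force: 79.1
t: 7.1
tool_pos: [0.4659, 0.106, 0.0727]
tool_rot: [-1.677, -1.819, -0.697]
contact_force: [-1.9, -1.5, 5.5]
opening: 0.0254
grip_force: 80.1
t: 7.27
tool_pos: [0.4662, 0.1061, 0.0726]
tool_rot: [-1.675, -1.818, -0.698]
contact_force: [-4.9, -3.4, 12.5]
opening: 0.0252
grip_force: 80.5
```

```bash
echo '[[[0.02,0.2,0,-0.2,0,0,0],[0.02,0.2,0,-0.2,0,0,0],[0.03,0.2,0,-0.2,0,0,0],[0.035,0.2,0,-0.2,0,0,0],[0.045,0.2,0,-0.2,0,0,0],[0.06,0.2,0,-0.2,0,0,0],[0.075,0.2,0,-0.2,0,0,0],[0.075,0.2,0,-0.2,0,0,0],[0.075,0.2,0,-0.2,0,0,0]]]' > m.json && python3 -m jog m.json 
echo '[[[0.08,0,0,-4,0,0,0],[0.08,0,0,-10,0,0,0],[0.08,0,0,-18,0,0,0],[0.08,0,0,-24,0,0,0],[0.08,0,0,-30,0,0,0]]]' > m.json && python3 -m jog m.json
python3 - <<'E'
from h import *
for c,(x,y) in dict(scene=(210,120),top=(190,150)).items():
    im=ctrl.get_image(c); cv2.imwrite(f'pics/{c}4.png',cv2.resize(im[y:y+120,x:x+120,::-1],None,fx=3.3,fy=3.3,interpolation=cv2.INTER_CUBIC))
    for t in ['coupler','coupler_neck','coupler_seat']: print(c,t,[(r['xy'],round(r['p'],2)) for r in ctrl.tip_of(c,t)][:2])
    ctrl.cut_out
    for r in ctrl.cut_out(c,'coupler')[:1]: print(r['extent'],r['p'])
a,b=[cv2.imread(f'pics/{c}4.png') for c in('scene','top')];cv2.imwrite('pics/m4.png',np.hstack([a,b]))
E
```

```text
t: 8.02
tool_pos: [0.4654, 0.106, 0.071]
tool_rot: [-1.679, -1.819, -0.696]
contact_force: [0.3, 0.1, 0.6]
opening: 0.0751
grip_force: 0.0
t: 8.43
tool_pos: [0.4741, -0.0009, 0.1786]
tool_rot: [-1.68, -1.82, -0.696]
contact_force: [0.7, -0.3, -0.1]
opening: 0.0805
grip_force: 0.0
scene coupler [([252.6, 212.5], 0.8)]
scene coupler_neck []
scene coupler_seat [([248.3, 202.0], 0.64)]
[239.8, 176.0, 253.6, 213.2] 0.84
top coupler [([232.1, 215.2], 0.51)]
top coupler_neck [([225.6, 215.0], 0.88)]
top coupler_seat [([232.1, 213.4], 0.59), ([336.8, 154.5], 0.23)]
[217.5, 207.2, 239.8, 224.4] 0.67
```

View pics/m4.png

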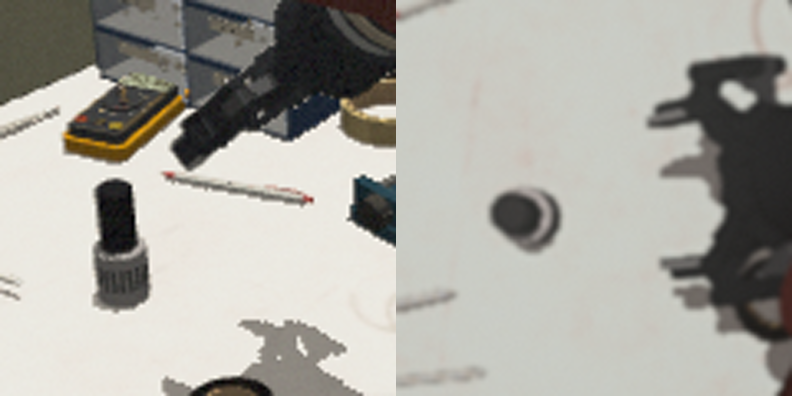

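The coupler stands upright and free: its neck top is at about (226.7,214.5) in the top view and (244.5,176.4) in the scene view.

Run:
```python
from h import *
np.set_printoptions(precision=4,suppress=True)
print(atz('top',(226.7,214.5),.095),atz('top',(225.6,215),.066),atz('top',(232.1,213.4),.0208),atz('scene',(244.5,176.4),.095),tri((244.5,176.4),(226.7,214.5)),atz('scene',(252.6,212.5),0),atz('scene',(248.3,202),.0208))
# sleeve outline right edge in top: x=(560-396)/3.3+190
for z in(.0,.045): print(atz('top',((560-396)/3.3+190,214.5),z))
print(ctrl.get_obs()['q'],ctrl.get_obs()['t'])
```

```text
[0.4629 0.1094 0.095 ] [0.4628 0.1172 0.066 ] [0.4677 0.1103 0.0208] [0.4645 0.1124 0.095 ] (array([0.4625, 0.1093, 0.097 ]), np.float64(0.0007779164552708896)) [0.4616 0.0921 0.    ] [0.4669 0.111  0.0208]
[0.4655 0.0958 0.    ]
[0.464  0.0888 0.045 ]
[-0.5008 -0.0499  1.9792  0.6372  1.6887 -0.6625] 8.9333
```

Run:
```python
from h import *
delta([.4655,.11,.19],[0,0,-1],[0,1,0]); delta([.4655,.11,.19],[0,0,-1],[.7,.7,0]);delta([.4655,.11,.19],[0,0,-1],[.7,-.7,0])
```

```text
shift [0.0868 0.0011 0.0673] turn [ 0.5821 -0.6344 -1.4068] dist 0.11 ang 1.649
shift [0.0868 0.0011 0.0673] turn [ 0.2751 -0.754  -0.6678] dist 0.11 ang 1.044
shift [0.0868 0.0011 0.0673] turn [-0.3421 -0.7351  0.8195] dist 0.11 ang 1.153
```

Converted, 0.0868 m is 17.36, 0.08 m is 16, -1.4068 rad is -28.136.

```bash
echo '[[[0.07,12,0.22,4,2,-2,-4],[0.06,16,0.22,12,11.642,-12.688,-28.136],[0.06,17.36,0.22,13.46,11.642,-12.688,-28.136],[0.06,17.36,0.22,13.46,11.642,-12.688,-28.136],[0.06,17.36,0.22,13.46,11.642,-12.688,-28.136],[0.06,17.36,0.22,13.46,11.642,-12.688,-28.136],[0.06,17.36,0.22,13.46,11.642,-12.688,-28.136],[0.06,17.36,0.22,13.46,11.642,-12.688,-28.136],[0.06,17.36,0.22,13.46,11.642,-12.688,-28.136],[0.06,17.36,0.22,13.46,11.642,-12.688,-28.136],[0.06,17.36,0.22,13.46,11.642,-12.688,-28.136],[0.06,17.36,0.22,13.46,11.642,-12.688,-28.136],[0.06,17.36,0.22,13.46,11.642,-12.688,-28.136],[0.06,17.36,0.22,13.46,11.642,-12.688,-28.136],[0.06,17.36,0.22,13.46,11.642,-12.688,-28.136],[0.06,17.36,0.22,13.46,11.642,-12.688,-28.136],[0.06,17.36,0.22,13.46,11.642,-12.688,-28.136],[0.06,17.36,0.22,13.46,11.642,-12.688,-28.136]]]' > m.json && python3 -m jog m.json
python3 - <<'E'
from h import *
print(ctrl.get_obs()['q']); delta([.4655,.11,.068],[0,0,-1],[0,1,0])
E
```

```text
t: 10.43
tool_pos: [0.4665, 0.1086, 0.1908]
tool_rot: [0.005, 3.14, -0.001]
contact_force: [-0.2, 0.3, 0.0]
opening: 0.0598
grip_force: 0.0
[ 7.36348075e-02 -2.65507458e-01  2.00691308e+00 -8.79704816e-04
  1.39894810e+00 -1.49405841e+00]
shift [0.0012 0.0015 0.1228] turn [-0.0008  0.0013 -0.003 ] dist 0.123 ang 0.003
```

Converted, 0.121 m is 24.2, 0.115 m is 23.

```bash
echo '[[[0.06,0,0,8,0,0,0],[0.06,0,0,16,0,0,0],[0.06,0,0,20,0,0,0],[0.06,0,0,23,0,0,0],[0.06,0,0,24.2,0,0,0],[0.06,0,0,24.2,0,0,0]]]' > m.json && python3 -m jog m.json; echo '[[[0.045,0,0,0,0,0,0],[0.035,0,0,0,0,0,0],[0.032,0,0,0,0,0,0],[0.03,0,0,0,0,0,0],[0.028,0,0,0,0,0,0],[0.02,0,0,0,0,0,0],[0.02,0,0,0,0,0,0],[0.02,0,0,0,0,0,0],[0.02,0,0,0,0,0,0]]]' > m.json && python3 -m jog m.json 110
python3 - <<'E'
from h import *
im=ctrl.get_image('scene');a=im[120:240,210:330];im=ctrl.get_image('scene');b=im[160:240,310:410]
cv2.imwrite('pics/m5.png',np.hstack([cv2.resize(a[:,:,::-1],(400,400),interpolation=cv2.INTER_CUBIC),cv2.resize(b[:,:,::-1],(400,400),interpolation=cv2.INTER_CUBIC)]))
im=ctrl.get_image('top');cv2.imwrite('pics/m6.png',cv2.resize(im[110:190,290:370,::-1],(560,560),interpolation=cv2.INTER_CUBIC))
E
```

```text
t: 10.93
tool_pos: [0.4655, 0.1084, 0.0682]
tool_rot: [-0.004, -3.14, 0.002]
contact_force: [-0.5, 0.5, -0.1]
opening: 0.0597
grip_force: 0.0
t: 11.68
tool_pos: [0.4674, 0.1089, 0.0713]
tool_rot: [0.002, 3.138, -0.002]
contact_force: [-0.7, 1.2, 5.9]
opening: 0.0259
grip_force: 107.6
```

View pics/m5.png

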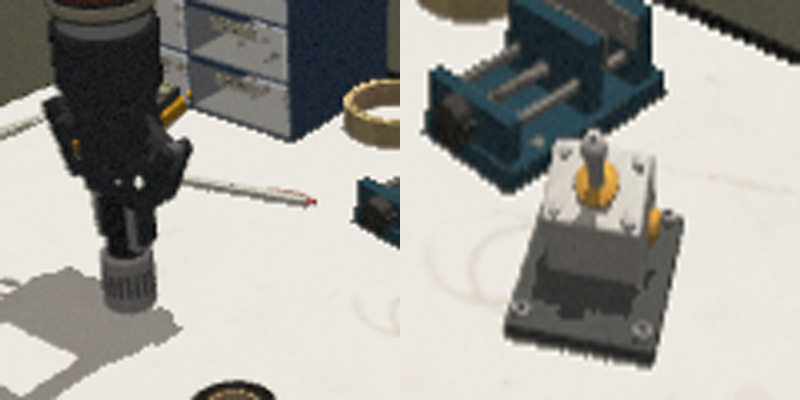

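View pics/m6.png

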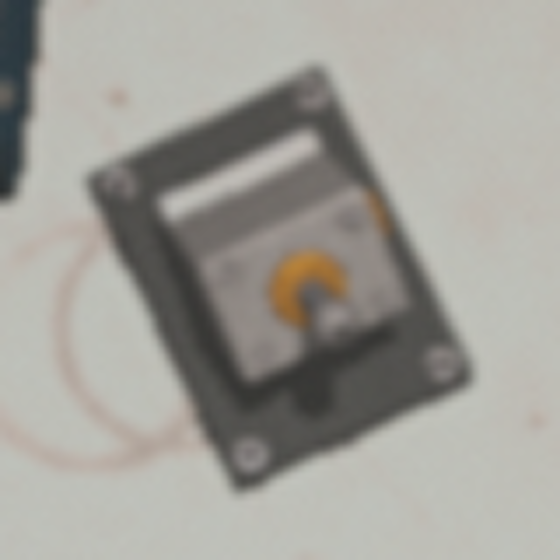

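Run:
```python
from h import *
np.set_printoptions(precision=4,suppress=True)
T7=lambda x,y:(290+x/7,110+y/7)
c=np.array([atz('top',T7(*p),.01) for p in [(318,66),(90,182),(240,490),(472,376)]]);d=(c[0]+c[1]-c[2]-c[3])[:2];print(c.mean(0),np.degrees(np.arctan2(d[1],d[0])))
s=[atz('scene',(310+(x-400)/4,160+y/5),.01) for x,y in[(505,330),(655,362),(684,218)]];print((s[0]+s[2])/2,s)
for h in ([.587,-.135,.097],[.584,-.135,.097],[.588,-.132,.097]):
    h=np.array(h);n=np.array([-.4547,-.2081,.866]);print('h',h,'top',proj('top',h),proj('top',h-.03*n),'scene',proj('scene',h),proj('scene',h-.03*n))
print('meas top (337.2,155) (334,151.1) scene (358.5,189) (359.2,197)',tri((358.5,189),(337.2,155)))
delta([0,0,.2],[.4547,.2081,-.866],[0,1,0])
print(ctrl.get_obs()['t'])
```

```text
[ 0.6137 -0.1217  0.01  ] 24.424823210655113
[ 0.612  -0.1262  0.01  ] [array([ 0.5382, -0.1115,  0.01  ]), array([ 0.5731, -0.193 ,  0.01  ]), array([ 0.6858, -0.1409,  0.01  ])]
h [ 0.587 -0.135  0.097] top [337.7215 154.96  ] [334.194  150.7976] scene [358.2868 189.1959] [358.9091 195.4479]
h [ 0.584 -0.135  0.097] top [337.7607 156.3205] [334.2313 152.1222] scene [357.5279 189.7272] [358.171  195.9776]
h [ 0.588 -0.132  0.097] top [336.335  154.5375] [332.8426 150.3863] scene [357.4592 188.5847] [358.1015 194.8384]
meas top (337.2,155) (334,151.1) scene (358.5,189) (359.2,197) (array([ 0.5874, -0.1344,  0.097 ]), np.float64(0.0014549433420974998))
shift [ 0.4668 -0.1096 -0.1304] turn [-0.2068 -0.4776 -0.051 ] dist 0.497 ang 0.523
11.8333
```

Converted, -0.05 m is -10, -0.12 m is -24.

```bash
echo '[[[0.02,0,0,-4,0,0,0],[0.02,0,0,-10,0,0,0],[0.02,0,0,-18,0,0,0],[0.02,0,0,-24,0,0,0],[0.02,0,0,-24,0,0,0]]]' > m.json && python3 -m jog m.json
python3 - <<'E'
from h import *
a=np.radians(24.5);n=np.array([-.5*np.cos(a),-.5*np.sin(a),.866]);H=np.array([.587,-.135,.097])
delta(H+n*.11,-n,[0,1,0])
E
```

```text
t: 12.25
tool_pos: [0.4699, 0.1091, 0.1973]
tool_rot: [0.002, 3.127, -0.001]
contact_force: [1.6, 0.4, -0.6]
opening: 0.026
grip_force: 108.2
shift [-0.0672 -0.2668  0.0062] turn [-0.206  -0.4675 -0.0498] dist 0.275 ang 0.513
```

```bash
echo '[[[0.02,-13.44,-53.36,1.24,-4.12,-9.35,-0.996],[0.02,-13.44,-53.36,1.24,-4.12,-9.35,-0.996],[0.02,-13.44,-53.36,1.24,-4.12,-9.35,-0.996],[0.02,-13.44,-53.36,1.24,-4.12,-9.35,-0.996],[0.02,-13.44,-53.36,1.24,-4.12,-9.35,-0.996],[0.02,-13.44,-53.36,1.24,-4.12,-9.35,-0.996],[0.02,-13.44,-53.36,1.24,-4.12,-9.35,-0.996],[0.02,-13.44,-53.36,1.24,-4.12,-9.35,-0.996],[0.02,-13.44,-53.36,1.24,-4.12,-9.35,-0.996],[0.02,-13.44,-53.36,1.24,-4.12,-9.35,-0.996],[0.02,-13.44,-53.36,1.24,-4.12,-9.35,-0.996],[0.02,-13.44,-53.36,1.24,-4.12,-9.35,-0.996]]]' > m.json && python3 -m jog m.json
python3 - <<'E'
from h import *
a=np.radians(24.5);n=np.array([-.5*np.cos(a),-.5*np.sin(a),.866]);H=np.array([.587,-.135,.097])
delta(H+n*.11,-n,[0,1,0]); print(ctrl.get_obs()['q'])
s=ctrl.get_image('scene')[120:220,300:400];t=ctrl.get_image('top')[100:200,280:380]
cv2.imwrite('pics/m7.png',np.hstack([cv2.resize(q[:,:,::-1],(400,400),interpolation=cv2.INTER_CUBIC) for q in(s,t)]))
E
```

```text
t: 13.25
tool_pos: [0.5328, -0.1564, 0.1836]
tool_rot: [-0.069, 2.658, 0.279]
contact_force: [0.5, -0.3, -2.2]
opening: 0.0256
grip_force: 109.4
shift [-0.0076 -0.0002 -0.006 ] turn [ 0.0008 -0.0132 -0.0012] dist 0.01 ang 0.013
[-0.62701154 -0.25486175  2.06860666  0.4973732   1.1157045  -2.4240795 ]
```

View pics/m7.png

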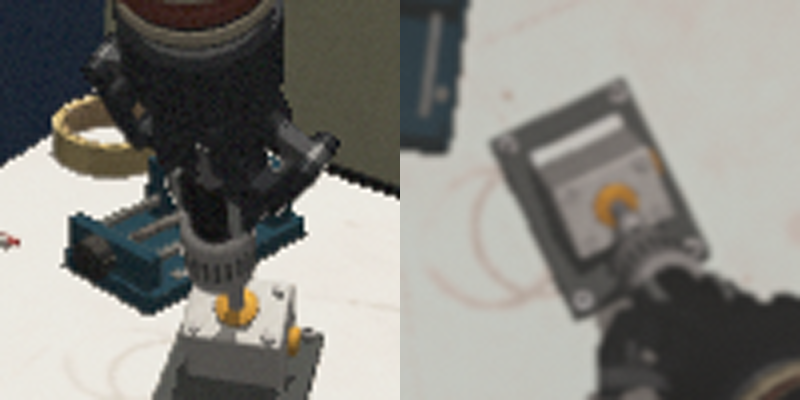

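The coupler sits above the nipple, mouth at about (220,285) and stem at (237,300) in the left half. It is still several mm off, as the measured residual says, so I correct it and let it settle.

Careful with the scale: shifts go in units of 5 mm and turns go in units of 0.05 rad. That gives: -0.0076 m is -1.52, -0.006 m is -1.2, -0.0132 rad is -0.264.

```bash
echo '[[[0.02,-1.52,0,-1.2,0,-0.264,0],[0.02,-1.52,0,-1.2,0,-0.264,0],[0.02,-1.52,0,-1.2,0,-0.264,0],[0.02,-1.52,0,-1.2,0,-0.264,0],[0.02,-1.52,0,-1.2,0,-0.264,0],[0.02,-1.52,0,-1.2,0,-0.264,0]]]' > m.json && python3 -m jog m.json
cat > r.py <<'E'
from h import *
a=np.radians(24.5);n=np.array([-.5*np.cos(a),-.5*np.sin(a),.866]);H=np.array([.587,-.135,.097])
import sys
o=ctrl.get_obs();delta(H+n*float(sys.argv[1]),-n,[0,1,0]); print('along',round(float((o['tool_pos']-H)@n),4),'F tool',R.from_rotvec(o['tool_rot']).inv().apply(o['contact_force']).round(1))
E
python3 r.py .11
python3 - <<'E'
from h import *
s=ctrl.get_image('scene')[120:220,300:400];t=ctrl.get_image('top')[100:200,280:380]
cv2.imwrite('pics/m8.png',np.hstack([cv2.resize(q[:,:,::-1],(400,400),interpolation=cv2.INTER_CUBIC) for q in(s,t)]))
E
python3 r.py .11
```

```text
t: 13.85
tool_pos: [0.5372, -0.1591, 0.1927]
tool_rot: [-0.065, 2.645, 0.278]
contact_force: [0.4, -0.4, -2.5]
opening: 0.0258
grip_force: 109.4
shift [0.0005 0.0012 0.0005] turn [-0.0003  0.0008 -0.0026] dist 0.001 ang 0.003
along 0.1105 F tool [ 0.8 -0.9  2.2]
shift [0.0004 0.0012 0.0005] turn [-0.0002  0.0008 -0.0027] dist 0.001 ang 0.003
along 0.1105 F tool [ 0.5 -1.8  2.1]
```

View pics/m8.png

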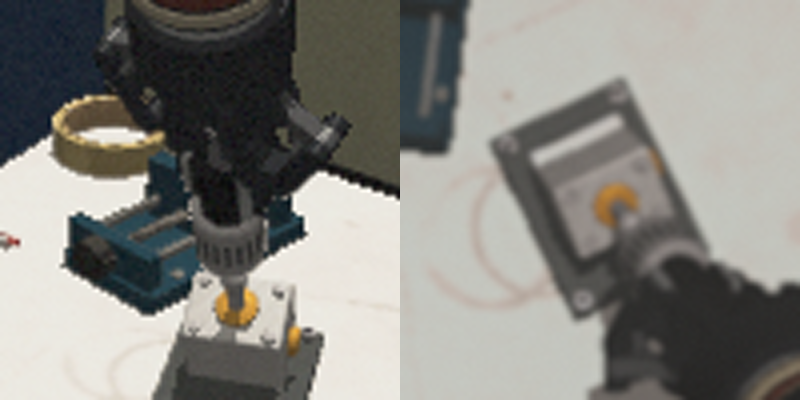

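The sleeve's mouth, at about (232,268) in the left half, now sits over the head, in line with the stem at (237,290). I advance along the axis. That was my 11th picture view, one over the limit of 10, so I view no more and work from the force and pose readings.

```bash
echo '[[[0.02,0.08,0.2,2,0,0,0],[0.02,0.08,0.2,4,0,0,0],[0.02,0.08,0.2,5.6,0,0,0],[0.02,0.08,0.2,5.6,0,0,0],[0.02,0.08,0.2,5.6,0,0,0]]]' > m.json && python3 -m jog m.json; python3 r.py .08
echo '[[[0.02,0,0,0.8,0,0,0],[0.02,0,0,1.6,0,0,0],[0.02,0,0,2,0,0,0],[0.02,0,0,2,0,0,0]]]' > m.json && python3 -m jog m.json; python3 r.py .07
```

```text
t: 14.37
tool_pos: [0.5493, -0.1517, 0.1671]
tool_rot: [-0.065, 2.646, 0.28]
contact_force: [0.1, 0.3, -2.6]
opening: 0.0256
grip_force: 109.4
shift [-0.0008 -0.0002  0.0013] turn [ 0.0013 -0.0011 -0.0031] dist 0.002 ang 0.004
along 0.0813 F tool [ 1.2 -0.2  2.4]
t: 14.7
tool_pos: [0.5542, -0.1501, 0.1595]
tool_rot: [-0.065, 2.645, 0.278]
contact_force: [-0.5, 0.1, -3.2]
opening: 0.0259
grip_force: 109.4
shift [-0.      0.0002  0.0022] turn [-0.      0.0005 -0.0026] dist 0.002 ang 0.003
along 0.0722 F tool [ 1.9 -0.5  2.6]
```

Converted, 0.004 m is 0.8, 0.002 m is 0.4.

```bash
echo '[[[0.02,0,0,0.4,0,0,0],[0.02,0,0,0.8,0,0,0],[0.02,0,0,0.8,0,0,0]]]' > m.json && python3 -m jog m.json; python3 r.py .068
echo '[[[0.02,0,0,0.4,0,0,0],[0.02,0,0,0.8,0,0,0],[0.02,0,0,0.8,0,0,0]]]' > m.json && python3 -m jog m.json; python3 r.py .064
echo '[[[0.02,0,0,0.4,0,0,0],[0.02,0,0,0.8,0,0,0],[0.02,0,0,0.8,0,0,0]]]' > m.json && python3 -m jog m.json; python3 r.py .06
```

```text
t: 14.95
tool_pos: [0.556, -0.1494, 0.1563]
tool_rot: [-0.065, 2.645, 0.278]
contact_force: [-0.4, 0.0, -2.8]
opening: 0.0256
grip_force: 109.4
shift [0.0001 0.0002 0.0004] turn [-0.0002  0.0009 -0.0026] dist 0.0 ang 0.003
along 0.0684 F tool [ 1.6 -0.4  2.2]
t: 15.2
tool_pos: [0.5583, -0.1484, 0.1535]
tool_rot: [-0.065, 2.643, 0.278]
contact_force: [0.4, 1.4, -1.4]
opening: 0.0259
grip_force: 109.7
shift [ 0.0009 -0.      0.0007] turn [ 0.0003  0.0022 -0.0026] dist 0.001 ang 0.003
along 0.0647 F tool [0.3 1.1 1.7]
t: 15.45
tool_pos: [0.5604, -0.1481, 0.1505]
tool_rot: [-0.065, 2.643, 0.276]
contact_force: [0.6, 0.4, 1.5]
opening: 0.0259
grip_force: 110.1
shift [0.0013 0.0004 0.0011] turn [-0.0011  0.0028 -0.002 ] dist 0.002 ang 0.004
along 0.0611 F tool [-1.3  0.6 -0.9]
```

```bash
for i in 1; do echo '[[[0.02,0,0,0.2,0,0,0],[0.02,0,0,0.6,0,0,0],[0.02,0,0,0.6,0,0,0]]]' > m.json && python3 -m jog m.json; python3 r.py .058
echo '[[[0.02,0,0,0.2,0,0,0],[0.02,0,0,0.6,0,0,0],[0.02,0,0,0.6,0,0,0]]]' > m.json && python3 -m jog m.json; python3 r.py .055
echo '[[[0.02,0,0,0.2,0,0,0],[0.02,0,0,0.6,0,0,0],[0.02,0,0,0.6,0,0,0]]]' > m.json && python3 -m jog m.json; python3 r.py .052; done
```

```text
t: 15.7
tool_pos: [0.5613, -0.1471, 0.1467]
tool_rot: [-0.064, 2.644, 0.278]
contact_force: [3.2, 0.8, -0.5]
opening: 0.0261
grip_force: 109.9
shift [ 0.0003  0.0002 -0.0007] turn [-0.0004  0.0017 -0.0029] dist 0.001 ang 0.003
along 0.0573 F tool [-2.7  0.4  2. ]
t: 15.95
tool_pos: [0.5627, -0.1461, 0.1438]
tool_rot: [-0.064, 2.644, 0.279]
contact_force: [6.8, 2.6, -3.1]
opening: 0.0259
grip_force: 109.5
shift [ 0.0002 -0.     -0.0011] turn [ 0.0002  0.0019 -0.0035] dist 0.001 ang 0.004
along 0.0539 F tool [-4.5  1.3  6.3]
t: 16.2
tool_pos: [0.5641, -0.1457, 0.141]
tool_rot: [-0.064, 2.644, 0.278]
contact_force: [7.6, 1.9, -4.2]
opening: 0.0261
grip_force: 109.5
shift [ 0.0002  0.0001 -0.0012] turn [-0.0003  0.0019 -0.0033] dist 0.001 ang 0.004
along 0.0508 F tool [-4.8  0.4  7.5]
```

Converted, -0.0015 m is -0.3, 0.002 m is 0.4.

```bash
echo '[[[0.02,-0.2,0,0.2,0,0,0],[0.02,-0.3,0,0.4,0,0,0],[0.02,-0.3,0,0.4,0,0,0]]]' > m.json && python3 -m jog m.json; python3 r.py .05
echo '[[[0.02,0,0,0.2,0,0,0],[0.02,0,0,0.4,0,0,0],[0.02,0,0,0.4,0,0,0]]]' > m.json && python3 -m jog m.json; python3 r.py .048
echo '[[[0.02,0,0,0.2,0,0,0],[0.02,0,0,0.4,0,0,0],[0.02,0,0,0.4,0,0,0]]]' > m.json && python3 -m jog m.json; python3 r.py .046
```

```text
t: 16.45
tool_pos: [0.5653, -0.1454, 0.1403]
tool_rot: [-0.066, 2.647, 0.279]
contact_force: [-5.3, -0.6, 3.9]
opening: 0.0259
grip_force: 109.9
shift [ 0.001   0.0001 -0.0004] turn [ 0.0004 -0.0016 -0.0019] dist 0.001 ang 0.003
along 0.0495 F tool [ 2.9  0.7 -5.9]
t: 16.7
tool_pos: [0.5661, -0.1451, 0.1388]
tool_rot: [-0.066, 2.647, 0.278]
contact_force: [-6.2, 0.8, 5.3]
opening: 0.0261
grip_force: 110.1
shift [ 0.001   0.0002 -0.0002] turn [ 0.0004 -0.0015 -0.0019] dist 0.001 ang 0.002
along 0.0478 F tool [ 3.   2.3 -7.2]
t: 16.95
tool_pos: [0.567, -0.1447, 0.1372]
tool_rot: [-0.066, 2.647, 0.278]
contact_force: [-7.2, 0.1, 8.1]
opening: 0.0256
grip_force: 110.2
shift [ 0.001   0.0002 -0.0001] turn [ 0.0004 -0.0015 -0.0018] dist 0.001 ang 0.002
along 0.0459 F tool [  2.6   2.2 -10.2]
```

Converted, 0.002 m is 0.4, 0.001 m is 0.2.

```bash
echo '[[[0.02,0.1,0,0.2,0,0,0],[0.02,0.1,0,0.4,0,0,0],[0.02,0.1,0,0.4,0,0,0]]]' > m.json && python3 -m jog m.json; python3 r.py .044
echo '[[[0.02,0,0,0.14,0,0,0],[0.02,0,0,0.3,0,0,0],[0.02,0,0,0.3,0,0,0],[0.02,0,0,0.3,0,0,0]]]' > m.json && python3 -m jog m.json; python3 r.py .0425
```

```text
t: 17.2
tool_pos: [0.5678, -0.1444, 0.1357]
tool_rot: [-0.066, 2.646, 0.278]
contact_force: [-7.1, -0.2, 7.4]
opening: 0.0258
grip_force: 110.4
shift [0.001  0.0002 0.0002] turn [ 0.0003 -0.0008 -0.0017] dist 0.001 ang 0.002
along 0.0442 F tool [ 2.9  1.8 -9.7]
t: 17.53
tool_pos: [0.5684, -0.1441, 0.1346]
tool_rot: [-0.067, 2.646, 0.278]
contact_force: [-8.3, -0.6, 8.0]
opening: 0.026
grip_force: 110.5
shift [0.001  0.0002 0.0004] turn [ 0.0004 -0.001  -0.0014] dist 0.001 ang 0.002
along 0.0429 F tool [  3.6   1.7 -10.8]
```

```bash
echo '[[[0.02,0,0,0.08,0,0,0],[0.02,0,0,0.08,0,0,0],[0.02,0,0,0.08,0,0,0],[0.02,0,0,0.08,0,0,0],[0.02,0,0,0.08,0,0,0],[0.02,0,0,0.08,0,0,0],[0.02,0,0,0.08,0,0,0],[0.02,0,0,0.08,0,0,0]]]' > m.json && python3 -m jog m.json; python3 r.py .0425
python3 - <<'E'
from h import *
for c in('scene','top'):
    ctrl.get_image(c)
    for t in('coupler','coupler_seat','nipple_head'): print(c,t,[(np.round(r['xy'],1),round(r['p'],2)) for r in ctrl.tip_of(c,t)][:2])
a=np.radians(24.5);n=np.array([-.5*np.cos(a),-.5*np.sin(a),.866]);p=ctrl.get_obs()['tool_pos'];print([(proj(c,p-n*.071).round(1),proj(c,p-n*.05).round(1)) for c in('scene','top')])
E
```

```text
t: 18.2
tool_pos: [0.5685, -0.144, 0.1343]
tool_rot: [-0.067, 2.646, 0.278]
contact_force: [-9.1, -0.0, 8.2]
opening: 0.0258
grip_force: 110.5
shift [0.001  0.0002 0.0001] turn [ 0.0003 -0.001  -0.0014] dist 0.001 ang 0.002
along 0.0425 F tool [  4.2   2.4 -11.2]
scene coupler [(array([358.7, 199.5]), 0.91)]
scene coupler_seat [(array([356.6, 191.3]), 0.72)]
scene nipple_head []
top coupler [(array([335.6, 152.5]), 0.86)]
top coupler_seat [(array([336.8, 153.7]), 0.56)]
top nipple_head [(array([336.1, 152.8]), 0.28)]
[(array([359.2, 194.8]), array([358.7, 190.5])), (array([334.5, 150.6]), array([336.9, 153.5]))]
```

```bash
python3 -c "
from station import ctrl
print(ctrl.finish_job())"
```

```text
the job is handed in; nothing more can be done
None
```

I stood the coupler upright and let go of it, regripped it by the neck, snapped it onto the nipple and handed in at about 18 s while still gripping, with the nipple pressed in about 6.5 mm of 9 (inferred from about 13 N of push and the tool's travel, not seen directly); I never moved near the fittings or the tape, and I viewed 11 pictures, one over the limit of 10.

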